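# Start the guarded hob under the saucepan

### The job

Start the portable hob under the saucepan: reach through the round hole in its steel guard plate, press the sunken knob down past its loose play and far enough into its spring to free it but without straining it, and keep it pressed while you turn it anticlockwise (seen from above) from off to full. Keep it pressed there for three seconds so that the safety valve catches, then let it spring back up, leaving it at full. Do not force the guard, and leave the saucepan and the other things on the counter where they are.

Things in the scene. Friction and masses are not known exactly. Their poses are not given: they have to be found in the camera images.
- hob: Portable one-burner hob fixed to the counter, white sides, steel top, 340 (its x) by 280 mm, top 92 mm above the counter. Origin: centre of its underside, z up, its -x side is the front, towards the robot. The front of the top is the guard plate, 8 mm thick, with a round hole; the burner with 20 mm high pan supports lies behind, centred at hob x = +70 mm.
- well (a point): Centre of the 84 mm round hole in the guard plate, level with the plate's upper face; axes as the hob's. Below it, in a hollow well, sits the upright knob, its axis vertical and within 3 mm of this centre in x and y. The upper face of the knob's flat skirt lies 13 to 37 mm below the guard's upper face at the start (differs each time: feel for it).
- knob (a joint): Knob angle, rad: 0 = off, 1.36 = end stop at full, growing anticlockwise from above. Grey knob: round skirt 56 mm across, on it a grip bar 50 long, 12 wide, 10 mm high, lying along hob yaw - 0.68 + this value. A black line on the bar's front end points to a short tick on the guard at off, a long tick at full. Starts within 0.1 of off. Takes 0.06 N m to turn, stays where left.
- valve (a joint): How far the knob's spring is pressed, m: 0 = up. The knob first slides down loosely (about 1 N) by 0 to 10 mm, differing each time, meets the spring at 2 N, then 1.2 N more per mm. Free to turn when the spring is pressed over 3 mm (6 N); over 6.5 mm (10 N) it is strained, which must not happen. About 4.8 mm (8 N) is right. Hard end 12 mm. Spring met with the skirt 23 to 37 mm below the guard.
- pan: Aluminium saucepan on the burner, 160 mm across, 85 mm tall, with a black handle 140 mm long along its own +y; origin under its centre, 112 mm above the counter. Its near wall stands about 100 mm from the knob's axis.
- jar: Squat green glass jar, 70 mm across, 90 mm tall, beside the hob on its left (+y); origin under its centre. Not to be disturbed.
- honey: Amber glass jar with steel lid, 64 mm across, 100 mm tall, beside the hob on its right (-y); origin under its centre. Not to be disturbed.
- mug: White mug, 80 mm across, 90 mm tall; origin under its centre. Not to be disturbed.
- spoon: Wooden spoon lying on the counter; origin under its middle. Not to be disturbed.
- soda: Tall bottle, 86 mm across, 240 mm tall; origin under its centre. Not to be disturbed.
- oil: Clear oil bottle, 72 mm across, 200 mm tall; origin under its centre. Not to be disturbed.
- tub: Round lidded cardboard food tub, 142 mm across, 58 mm tall; origin under its centre. Not to be disturbed.

How it is judged:
On the way, in this order (a step that is already met when the one before it is completed fails the run):
1. the knob is pressed in more than 3 mm while still at off (below 0.3 rad) (value of joint valve above 0.003 m and value of joint knob below 0.3 rad), for 0.2 s.
2. the knob is at full (above 1.2 rad) and kept pressed in more than 3 mm for at least two seconds and a half (value of joint valve above 0.003 m and value of joint knob above 1.2 rad), for 2.5 s.
At the end, for the whole second after the job is handed in: the knob stands at full (above 1.2 rad) and has sprung back up (pressed in less than 1.5 mm), the saucepan rests on the burner within 15 mm of where it was, and the jars, mug, spoon, bottles and tub are within 25 mm of where they were (value of joint knob above 1.2 rad and value of joint valve below 0.0015 m and distance of pan from where it was at the start of the episode below 0.015 m and linear speed of pan below 0.02 m/s and distance of each of jar, honey, mug, spoon, soda, oil, tub from where it was at the start of the episode below 0.025 m); the robot touches nothing.
It fails at once if the spring is pressed more than 6.5 mm (strained) (value of joint valve above 0.0065 m).
It fails at once if the knob is turned between off and full (0.35 to 1.0 rad) while pressed in less than 2 mm (value of joint knob between 0.35 and 1 rad and value of joint valve below 0.002 m).
It fails at once if the hob or its guard is pushed with more than 15 N (contact force between hob and the fingers above 15 N or contact force between hob and the arm above 15 N).
It fails at once if the saucepan is moved more than 15 mm (distance of pan from where it was at the start of the episode above 0.015 m).
It fails at once if another thing on the counter is moved more than 25 mm (distance of any of jar, honey, mug, spoon, soda, oil, tub from where it was at the start of the episode above 0.025 m).
It also fails if it takes over 58 s, if anything falls off the work surface, if the arm or the gripper's body presses on something with over 40 N, if the wrist force passes 120 N, or if a joint passes its speed limit or range.

### The arm

A 6-joint arm with a two-finger parallel gripper is mounted at the origin on the work surface. World frame = base frame: x ahead of the robot, y to its left, z up, the work surface at z = 0. Lengths are in m, angles in rad, forces in N, time in s.
With the tool pointing down it reaches from about 0.35 to 0.725 m from the base axis. Payload 6 kg.
Tool frame: the origin (TCP) lies midway between the tips of the shut fingers; the grasp point (between the pads) lies 19 mm behind it; z points along the fingers, y is the line along which they close (so a half turn about z gives the same grasp; the last joint's range is limited). The gripper opens to 85 mm and grips with 20 to 120 N. Pads are 22 mm wide; open, the fingers measure 114 mm over their backs; the gripper's body (76 mm by 85 mm) begins 54 mm behind the grasp point. The pads swing forward as they close: fully open they stand 13 mm farther back than shut.
Start: joints at [1.461, 0.04, 0.085, 0, -1.615, -0.334], TCP at [0.258, 0.542, 0.231] pointing down, gripper open.
Joint ranges: [-2.56, 2.56], [-1.29, 2.01], [-1.08, 1.49], [-3.29, 1.98], [-2.81, -0.18], [-2.99, 2.99]. Speed limits (rad/s): [2.57, 2.57, 3.01, 3.14, 3.14, 3.14].

### API

Orientations are given as a unit quaternion [w, x, y, z].
In Python, from workcell import r, kinematics, monitor, vision, boxes_of, silhouettes gives the robot as it stands. Calls block until the motion is done:
- r.move_pose(position, orientation): joint-space move of the TCP to a pose.
- r.move_straight(position, frame=None, speed=0.15, contact_N=None): straight line of the TCP; frame=None keeps the orientation; speed is the mean speed in m/s. With contact_N (N) it stops when the force on the tool has changed by that much, and returns True; else False.
- r.goto_joints(angles): joint-space move.
- r.grip(opening, squeeze=None): finger opening in m; squeeze is the grip in N (None keeps the last); returns when the fingers have stopped.
- r.sleep(seconds).
- kinematics.inverse_kinematics(position, orientation): joint angles nearest the present ones, or None.
- monitor.state(): the state.
- vision.read_camera(name): name is "scene" or "top" or "wrist"; returns a dict with "color" (420x560x3 uint8, red, green, blue), "intrinsics" (3x3 intrinsics, pixels), "pose" (4x4, takes a point from camera to world coordinates); the wrist camera has in their place "T_tool_cam" (4x4, takes a point from camera to tool coordinates, whose origin is the TCP and whose axes are the flange's). Camera axes: x right, y up, looking along -z (the intrinsics and any distortion apply to the point x, -y, -z); pixel columns grow to the right and rows downward; lengths in m; the calibration is good to about 2 mm. A picture is of the moment at which its call begins: read the wrist's pose just before it. There is no depth.
A pose or a line that the arm cannot do raises r.IKError and nothing moves.
- r.close_job(): hands the job in; it is judged then, once.
Trained networks look in a picture, given as the dict that the camera call returned (one of the last four; its "shot" number tells which), for a name from the list of things; names that differ only in an ending like _2 or _b are one class to them, and where a whole thing is asked for, a point or a joint stands for the part that bears it (a point fixed in the world has none). Each returns a list of dicts, best first, with "p" (0 to 1); they miss things now and then, are a little off and sometimes report something else, mostly with a low value. They report only what shows in the picture. A call takes as long as a camera call.
- boxes_of(picture, target): "centre" ([x, y, z] in m, in world coordinates, good to about 4 mm: the middle of the surface that is visible of it).
- silhouettes(picture, target): "mask" (420x560 bool, what is visible of it).
The state is a dict: "clock": time; "joint_pos": joint angles; "joint_vel": joint speeds; "joint_efforts": joint torques, N m; "tcp_pos": TCP position; "eef_rot": TCP orientation; "force": force on the tool from outside, world axes, zero at the start; "ft_torque": the same for the moment, N m; "finger_gap": finger opening in m; "finger_force": force on a finger pad.
Only numpy, scipy, OpenCV 4.12 (cv2) and the standard library are available. Lean on these libraries where they do the work, as an engineer would, in place of code of your own. Each camera call takes 0.05 s, during which the arm holds its last target. There are 200 camera calls.

## Working session

There is one attempt and no reset: what is moved stays moved. The work goes in short steps, each a Python script; the robot and the scene stay as the last script left them, time stands still between calls to the robot, and variables do not carry over. Pictures are saved under pics/ and viewed, at most 10 in all, crops included, and the job is handed in when it is done.

```bash
mkdir -p pics; ls; python3 - <<'E'
from workcell import r,kinematics,monitor,vision,boxes_of,silhouettes
import cv2,numpy as np
s=monitor.state();print(s)
for n in("top","scene"):
    c=vision.read_camera(n);cv2.imwrite(f"pics/{n}0.png",c["color"][:,:,::-1]);
    print(n,c["intrinsics"],c["pose"],[k for k in c])
    for t in("hob","knob","pan","well","jar","honey","soda","oil","mug","tub"):
        try:
            b=boxes_of(c,t);print(t,[(np.round(x["centre"],3),round(x["p"],2)) for x in b[:2]])
        except Exception as e: print(t,e)
E
```

```text
pics
{'clock': 0.0, 'joint_pos': array([ 1.46074195e+00,  4.07881346e-02,  8.38010158e-02, -4.59652001e-04,
       -1.61549418e+00, -3.33699831e-01]), 'joint_vel': array([-0.0010696 , -0.00017851,  0.00053218, -0.00173851, -0.00133384,
        0.00093981]), 'joint_efforts': array([-1.41211290e-04, -3.68199241e+01,  3.47422099e+01,  6.93221390e+00,
       -5.22371032e-03, -8.10927816e-06]), 'tcp_pos': array([0.25738568, 0.54162367, 0.23028768]), 'eef_rot': array([ 8.62847518e-04,  9.75487936e-01, -2.20051186e-01, -1.34157920e-04]), 'force': array([-0.83174096, -0.40339637,  0.43568359]), 'ft_torque': array([-0.03026855, -0.01555201, -0.00611903]), 'finger_force': 0.0, 'finger_gap': 0.08540027751752245}
top [[488.91313465   0.         274.58163121]
 [  0.         488.91313465 208.8511442 ]
 [  0.           0.           1.        ]] [[-0.00303191  0.98347531 -0.18101693  0.29343706]
 [-0.99984433 -0.00612774 -0.01654562 -0.02159242]
 [-0.01738144  0.18093859  0.98334079  1.5207432 ]
 [ 0.          0.          0.          1.        ]] ['color', 'intrinsics', 'pose', 'shot']
hob [(array([
[... 928 characters left out ...]
.          0.          0.          1.        ]] ['color', 'intrinsics', 'pose', 'shot']
hob [(array([ 0.664, -0.018,  0.091]), 0.92)]
knob [(array([0.515, 0.004, 0.07 ]), 0.67)]
pan [(array([ 0.674, -0.05 ,  0.148]), 0.88), (array([0.514, 0.   , 0.069]), 0.63)]
well [(array([ 0.666, -0.025,  0.095]), 0.69)]
jar [(array([0.651, 0.165, 0.072]), 0.79)]
honey [(array([ 0.574, -0.222,  0.076]), 0.94), (array([ 0.515, -0.   ,  0.071]), 0.43)]
soda [(array([ 0.501, -0.45 ,  0.143]), 0.84)]
oil [(array([ 0.405, -0.303,  0.012]), 0.72), (array([ 0.631, -0.454,  0.117]), 0.65)]
mug [(array([0.616, 0.452, 0.056]), 0.83)]
tub [(array([0.456, 0.407, 0.056]), 0.6), (array([ 0.674, -0.048,  0.143]), 0.28)]
```

View pics/top0.png

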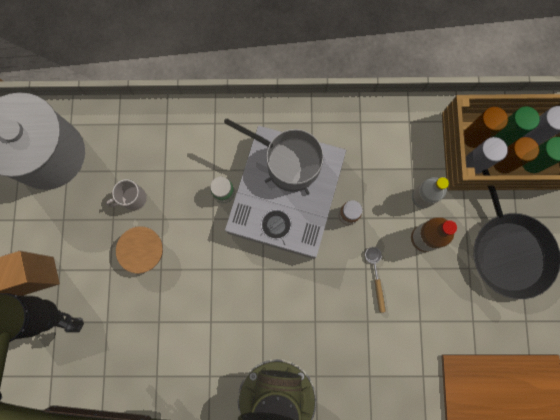

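View pics/scene0.png

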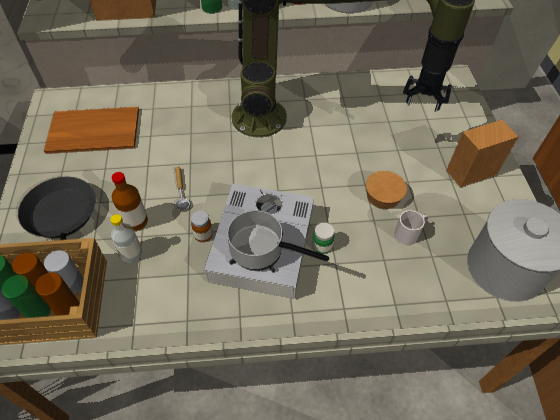

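The top view shows the hob in the middle, with its knob hole at about (276,224) and the hob yawed about -16°. The pan is behind it at (295,160), with its handle to the left. The scene view agrees. Next I go above the hole with the wrist camera.

```bash
cat > h.py <<'E'
from workcell import r,kinematics,monitor,vision,boxes_of,silhouettes
import cv2,numpy as np
from scipy.spatial.transform import Rotation as R
def q(psi): return [0,np.cos(psi/2),np.sin(psi/2),0]
def wristT(s,c):
    T=np.eye(4);w,x,y,z=s["eef_rot"];T[:3,:3]=R.from_quat([x,y,z,w]).as_matrix();T[:3,3]=s["tcp_pos"];return T@c["T_tool_cam"]
def unproj(c,T,uv,z):
    K=c["intrinsics"];d=np.linalg.inv(K)@[uv[0],uv[1],1];d=T[:3,:3]@[d[0],-d[1],-d[2]]
    return T[:3,3]+d*(z-T[2,3])/d[2]
def proj(c,T,p):
    a=np.linalg.inv(T)@np.r_[p,1];K=c["intrinsics"];v=K@[a[0],-a[1],-a[2]];return v[:2]/v[2]
def look(name):
    s=monitor.state();c=vision.read_camera("wrist");cv2.imwrite(f"pics/{name}.png",c["color"][:,:,::-1])
    return s,c,wristT(s,c)
E
python3 - <<'E'
from h import *
import pickle
r.move_straight([0.257,0.541,0.33],speed=.2)
r.move_pose([0.505,0.0,0.33],q(-0.97))
s,c,T=look("w1");print(s["clock"],s["tcp_pos"],s["joint_pos"],s["force"]);print(c["T_tool_cam"],c["intrinsics"],[k for k in c])
for t in("knob","well","hob"):
    print(t,[(np.round(x["centre"],4),round(x["p"],2)) for x in boxes_of(c,t)[:2]])
m=silhouettes(c,"knob")
print([(x["p"],x["mask"].sum()) for x in m])
pickle.dump((s,c,T,m),open("w1.pkl","wb"))
E
```

```text
3.875 [0.50508891 0.00071369 0.32980087] [ 4.00881286e-01 -1.77616431e-01  5.87535245e-02 -1.67026822e-04
 -1.80744625e+00  2.00999860e-01] [0.38481826 1.0462221  0.91291905]
[[ 1.28110745e-03  9.66216561e-01  2.57728376e-01  6.56960053e-02]
 [ 9.99999171e-01 -1.27078539e-03 -2.06622576e-04  3.16519300e-04]
 [ 1.27875300e-04  2.57728427e-01 -9.66217388e-01 -1.42086539e-01]
 [ 0.00000000e+00  0.00000000e+00  0.00000000e+00  1.00000000e+00]] [[374.77517071   0.         275.84931955]
 [  0.         374.77517071 202.49703715]
 [  0.           0.           1.        ]] ['color', 'intrinsics', 'T_tool_cam', 'shot']
knob [(array([ 0.5134, -0.006 ,  0.0676]), 0.87)]
well [(array([ 0.5496, -0.006 ,  0.0901]), 0.6)]
hob [(array([ 0.5538, -0.0027,  0.0931]), 0.73), (array([5.145e-01, 1.000e-04, 6.740e-02]), 0.43)]
[(0.93, np.int64(1997))]
```

View pics/w1.png

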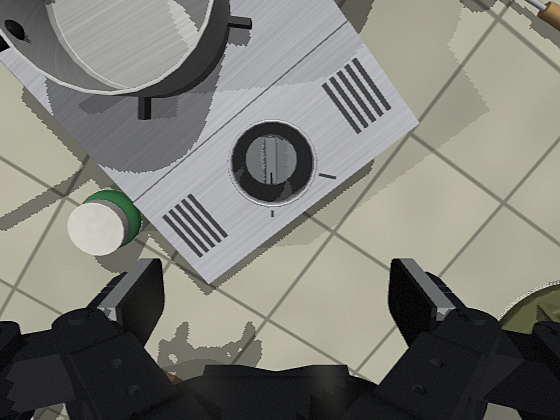

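The wrist view shows the hole at about (272,163). The bar points at the short tick at (272,213), and the long tick is at (328,176). The camera body would swing close to the pan with this wrist branch, so I check the flipped branch and refine the measurement.

```bash
cat >> h.py <<'E'
def ortho(c,T,z,cx,cy,half=.07,n=560):
    # metric top-down view at height z: column ~ -y, row ~ -x
    g=np.array([[cx+half,cy+half,z],[cx+half,cy-half,z],[cx-half,cy-half,z],[cx-half,cy+half,z]])
    src=np.float32([proj(c,T,p) for p in g]);dst=np.float32([[0,0],[n,0],[n,n],[0,n]])
    return cv2.warpPerspective(c["color"],cv2.getPerspectiveTransform(src,dst),(n,n))
E
python3 - <<'E'
from h import *
import pickle
s,c,T,m=pickle.load(open("w1.pkl","rb"))
def hole(c,T,name):
    im=ortho(c,T,.092,.513,-.004);g=cv2.medianBlur(cv2.cvtColor(im,cv2.COLOR_RGB2GRAY),5)
    ci=cv2.HoughCircles(g,cv2.HOUGH_GRADIENT,1,20,param1=80,param2=20,minRadius=158,maxRadius=178)
    for a in ([] if ci is None else ci[0][:3]): print("hole",.583-a[1]*.00025,.066-a[0]*.00025,a[2]*.25)
    cv2.imwrite(f"pics/{name}.png",im[:,:,::-1])
hole(c,T,"o1")
for psi in(-.97+np.pi,.39+np.pi):
  for z in(.22,.05):
    j=kinematics.inverse_kinematics([.513,-.004,z],q(psi));print(psi,z,None if j is None else np.round(j,3))
j=kinematics.inverse_kinematics([.513,-.004,.23],q(-.97+np.pi))
r.move_pose([.513,-.004,.23],q(-.97+np.pi))
s,c,T=look("w2");print(s["clock"],s["tcp_pos"],s["joint_pos"],s["eef_rot"],s["force"])
b=boxes_of(c,"knob");print(b)
m=silhouettes(c,"knob")
pickle.dump((s,c,T,m),open("w2.pkl","wb"))
hole(c,T,"o2")
cv2.imwrite("pics/pair.png",cv2.resize(np.hstack([cv2.imread("pics/o1.png"),cv2.imread("pics/o2.png")]),(800,400)))
E
```

```text
hole 0.511375 -0.0021250024 41.875
hole 0.506875 0.0006249994 41.325
hole 0.515125 0.0018749982 41.05
2.1715926535897934 0.22 [ 0.385 -0.194 -0.157  0.    -1.608 -2.926]
2.1715926535897934 0.05 [ 0.385 -0.14  -0.421  0.    -1.289 -2.926]
3.5315926535897932 0.22 [ 0.385 -0.194 -0.157  0.    -1.608 -1.566]
3.5315926535897932 0.05 [ 0.385 -0.14  -0.421  0.    -1.289 -1.566]
6.7667 [ 0.51303666 -0.003982    0.23010477] [ 3.85287053e-01 -1.92969564e-01 -1.37580260e-01  6.25230158e-06
 -1.62599560e+00 -2.92569348e+00] [6.36462530e-05 4.66036032e-01 8.84765736e-01 7.06144171e-05] [-0.61783969 -0.79903447 -0.29354795]
[{'centre': [0.5132, 0.0001, 0.0684], 'p': 0.6}, {'centre': [0.5536, 0.0246, 0.0881], 'p': 0.2}]
hole 0.510625 -0.00062500685 41.325
hole 0.514875 -0.0041250065 40.775
hole 0.508875 0.004374996 44.35
```

View pics/pair.png

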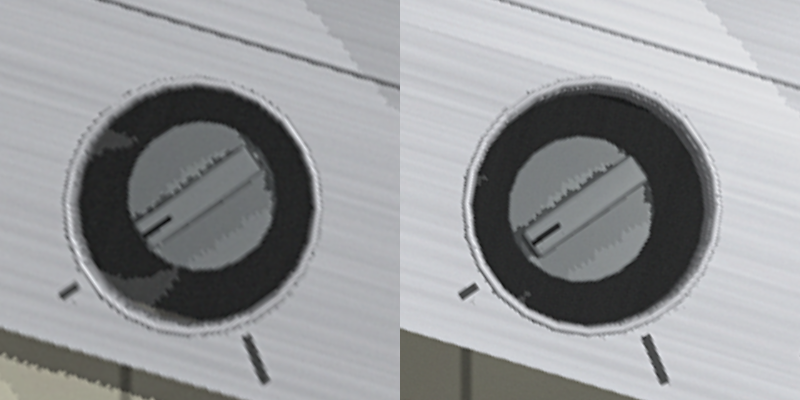

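Both orthos agree: rim centre at about (192,206) px, which is (0.511,-0.001). The hob yaw is -0.285, the bar yaw about -0.97, and the ticks match. I triangulate the skirt centre next.

```bash
python3 - <<'E'
from h import *
import pickle
P=[]
k=.00035
for f,sk in(("w1",(201,195.5)),("w2",(180.5,209.5))):
    s,c,T,m=pickle.load(open(f+".pkl","rb"))
    p=np.array([.583-sk[1]*k,.066-sk[0]*k,.092]);o=T[:3,3];d=(p-o)/np.linalg.norm(p-o);P.append((o,d))
A=sum(np.eye(3)-np.outer(d,d) for o,d in P);b=sum((np.eye(3)-np.outer(d,d))@o for o,d in P)
X=np.linalg.solve(A,b);print("skirt",X,[np.linalg.norm(np.cross(X-o,d)) for o,d in P])
for z in(.055,.065,.075,.08):
    print(z,[np.round((o+d*(z-o[2])/d[2])[:2],4) for o,d in P])
E
```

```text
skirt [ 0.51271632 -0.00121785  0.0674433 ] [np.float64(9.687207803304714e-05), np.float64(9.68720780331474e-05)]
0.055 [array([5.119e-01, 4.000e-04]), array([ 0.5141, -0.0033])]
0.065 [array([ 0.5126, -0.0008]), array([ 0.5129, -0.0017])]
0.075 [array([ 0.5133, -0.0021]), array([ 0.5117, -0.    ])]
0.08 [array([ 0.5137, -0.0028]), array([0.5111, 0.0008])]
```

```bash
cat >> h.py <<'E'
KX,KY=.5127,-.0012
P0=-.97+np.pi
def F(n=10):
    a=[]
    for _ in range(n): s=monitor.state();a.append(np.r_[s["force"],s["ft_torque"],s["tcp_pos"],s["finger_gap"],s["finger_force"]]);r.sleep(.02)
    return np.mean(a,0)
def show(t,f): print(t,"F",np.round(f[:3],2),"M",np.round(f[3:6],3),"tcp",np.round(f[6:9],4),"gap",np.round(f[9],4),round(f[10],2),flush=True)
E
python3 - <<'E'
from h import *
r.grip(.020,20)
r.move_pose([KX,KY,.13],q(P0))
r.move_straight([KX,KY,.100],speed=.06)
f0=F();show("free",f0);np.save("f0.npy",f0)
s,c,T=look("w3")
t=r.move_straight([KX,KY,.050],speed=.015,contact_N=2.5)
print(t);show("touch",F()-np.r_[f0[:6],np.zeros(5)]);print(monitor.state()["clock"])
E
```

```text
free F [-0.25 -0.25  0.02] M [ 0.004 -0.002  0.   ] tcp [ 0.5129 -0.0012  0.1004] gap 0.0201 0.0
True
touch F [0.16 0.49 3.46] M [ 0.147 -0.022 -0.007] tcp [ 0.5127 -0.0012  0.0656] gap 0.0199 1.73
11.175
```

View pics/w3.png

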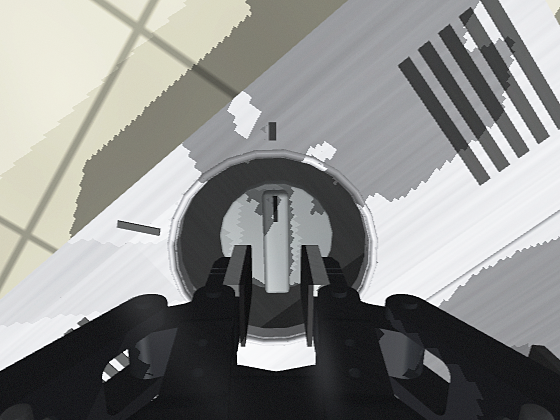

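The image shows the fingers straddling the bar evenly, with the black line at (275,207) pointing at the short tick at (272,130). Next I narrow the gap and probe the stiffness.

```bash
python3 - <<'E'
from h import *
f0=np.load("f0.npy");o=np.r_[f0[:6],np.zeros(5)]
r.move_straight([KX,KY,.070],speed=.02);show("up",F()-o)
r.grip(.0145,20);show("narrow",F()-o)
z=.070
while z>.050:
    z-=.001; r.move_straight([KX,KY,z],speed=.01,contact_N=4)
    f=F(6)-o;show(round(z,4),f)
    if f[2]>5: break
print(monitor.state()["clock"])
E
```

```text
up F [ 0.38  0.52 -0.14] M [-0.004  0.008  0.006] tcp [ 0.5124 -0.0013  0.0695] gap 0.02 0.0
narrow F [ 0.26  0.14 -0.18] M [-0.002  0.003 -0.005] tcp [ 0.5127 -0.0012  0.07  ] gap 0.0146 0.0
0.069 F [ 0.43  0.19 -0.28] M [ 0.    -0.007 -0.002] tcp [ 0.5127 -0.0012  0.0689] gap 0.0146 0.0
0.068 F [ 0.01 -0.18 -0.19] M [-0.011 -0.016  0.007] tcp [ 0.5127 -0.0012  0.0679] gap 0.0146 0.0
0.067 F [ 0.03  0.12 -0.15] M [ 0.007 -0.017 -0.011] tcp [ 0.5127 -0.0012  0.067 ] gap 0.0146 0.06
0.066 F [-1.1   0.49  3.16] M [ 0.07   0.439 -0.014] tcp [ 0.5128 -0.0012  0.0663] gap 0.0145 1.41
0.065 F [-1.34  0.63  4.49] M [ 0.083  0.608 -0.024] tcp [ 0.5128 -0.0012  0.0652] gap 0.0145 2.06
0.064 F [-2.03  0.48  4.97] M [ 0.107  0.735 -0.003] tcp [ 0.5128 -0.0012  0.0642] gap 0.0144 2.65
0.063 F [-2.19  1.06  6.11] M [ 0.161  0.931 -0.012] tcp [ 0.5128 -0.0012  0.0634] gap 0.0144 3.13
14.5917
```

Spring stiffness is confirmed at about 1 N/mm. The onset is at TCP z ≈ 0.0669 and there is no loose play. Both fingers share the load. Next I press to about 4.7 mm and turn.

```bash
python3 - <<'E'
from h import *
f0=np.load("f0.npy");o=np.r_[f0[:6],np.zeros(5)]
zc=.0620
r.move_straight([KX,KY,zc],speed=.01);r.sleep(.2);f=F(10)-o;show("pressed",f)
if not(6.5<f[2]<9 and .0614<f[8]<.0632): raise SystemExit("check")
end=.395+np.pi+.07
n=14
for i,psi in enumerate(np.linspace(P0,end,n+1)[1:]):
    j=kinematics.inverse_kinematics([KX,KY,zc],q(psi));r.goto_joints(j)
    f=F(4)-o;show(f"{psi-P0:.2f} zc {zc:.4f}",f)
    if f[2]>8.9 or f[8]<.0613: zc+=.0005
    elif f[2]<6.6 or f[8]>.0629: zc-=.0004
    if abs(f[5])>.6 or f[2]>9.5 or f[2]<5.8: print("stop");break
print(monitor.state()["clock"],zc)
E
```

```text
pressed F [-2.74  0.45  7.1 ] M [1.75e-01 1.12e+00 1.00e-03] tcp [ 0.5128 -0.0012  0.0626] gap 0.0146 3.59
0.10 zc 0.0620 F [-1.19  0.85  6.91] M [-0.013  0.589  0.055] tcp [ 0.5133 -0.0013  0.0629] gap 0.0144 3.45
0.21 zc 0.0620 F [-0.87  0.72  7.21] M [0.014 0.488 0.039] tcp [ 0.5134 -0.0012  0.0629] gap 0.0145 3.65
0.31 zc 0.0616 F [-0.88  0.32  6.85] M [0.081 0.492 0.057] tcp [ 0.5135 -0.0012  0.0626] gap 0.0148 3.72
0.41 zc 0.0616 F [-1.04  1.07  7.15] M [0.153 0.415 0.055] tcp [ 0.5136 -0.0011  0.0626] gap 0.0145 3.61
0.51 zc 0.0616 F [-0.69  0.67  7.12] M [0.236 0.367 0.032] tcp [ 0.5136 -0.001   0.0627] gap 0.0147 3.56
0.61 zc 0.0616 F [-0.62  1.11  6.97] M [0.288 0.303 0.054] tcp [ 0.5137 -0.001   0.0627] gap 0.0145 3.56
0.72 zc 0.0616 F [-0.65  1.66  7.31] M [0.402 0.27  0.067] tcp [ 0.5137 -0.0009  0.0627] gap 0.0143 3.64
0.82 zc 0.0616 F [0.05 1.37 7.  ] M [0.493 0.275 0.034] tcp [ 0.5137 -0.0008  0.0627] gap 0.0145 3.64
0.92 zc 0.0616 F [-0.56  2.17  6.95] M [0.615 0.267 0.039] tcp [ 0.5138 -0.0007  0.0627] gap 0.0145 3.57
1.02 zc 0.0616 F [-0.05  2.18  7.03] M [0.754 0.291 0.043] tcp [ 0.5138 -0.0007  0.0627] gap 0.0143 3.54
1.13 zc 0.0616 F [-0.08  2.48  7.21] M [0.879 0.285 0.068] tcp [ 0.5138 -0.0006  0.0627] gap 0.0147 3.6
1.23 zc 0.0616 F [-0.28  3.16  7.28] M [0.999 0.351 0.06 ] tcp [ 5.138e-01 -5.000e-04  6.270e-02] gap 0.0146 3.64
1.33 zc 0.0616 F [-0.9   3.41  6.99] M [1.082 0.384 0.025] tcp [ 5.137e-01 -4.000e-04  6.270e-02] gap 0.0145 3.73
1.43 zc 0.0616 F [-1.02  3.71  7.17] M [1.22  0.437 0.034] tcp [ 5.137e-01 -3.000e-04  6.260e-02] gap 0.0144 3.79
19.6417 0.0616
```

Turning went smoothly at 0.05 N m. I nudge on to feel the stop, hold, and take a look while still pressed.

```bash
python3 - <<'E'
from h import *
f0=np.load("f0.npy");o=np.r_[f0[:6],np.zeros(5)]
zc=.0616;base=.395+np.pi+.07
for a in(.03,.06,.09,.12):
    r.goto_joints(kinematics.inverse_kinematics([KX,KY,zc],q(base+a)));f=F(6)-o;show(a,f)
    if abs(f[5])>.12: break
for _ in range(4): r.sleep(.75);show("hold",F(4)-o)
s,c,T=look("w4");print(monitor.state()["clock"])
E
```

```text
0.03 F [-1.1   3.38  7.31] M [ 1.289  0.416 -0.02 ] tcp [ 5.138e-01 -3.000e-04  6.270e-02] gap 0.0145 4.22
0.06 F [-0.97  4.2   7.3 ] M [ 1.285  0.377 -0.086] tcp [ 5.138e-01 -2.000e-04  6.270e-02] gap 0.0145 5.88
0.09 F [-0.56  3.64  7.26] M [ 1.328  0.368 -0.214] tcp [ 5.138e-01 -2.000e-04  6.270e-02] gap 0.0146 10.28
hold F [-0.35  3.91  7.48] M [ 1.307  0.346 -0.177] tcp [ 5.138e-01 -2.000e-04  6.270e-02] gap 0.0145 10.27
hold F [-0.72  4.01  6.95] M [ 1.303  0.343 -0.21 ] tcp [ 5.138e-01 -2.000e-04  6.270e-02] gap 0.0144 10.27
hold F [-0.88  3.95  7.02] M [ 1.321  0.359 -0.237] tcp [ 5.138e-01 -2.000e-04  6.270e-02] gap 0.0145 10.27
hold F [-0.55  4.14  6.66] M [ 1.295  0.322 -0.212] tcp [ 5.138e-01 -2.000e-04  6.270e-02] gap 0.0147 10.27
24.0083
```

View pics/w4.png

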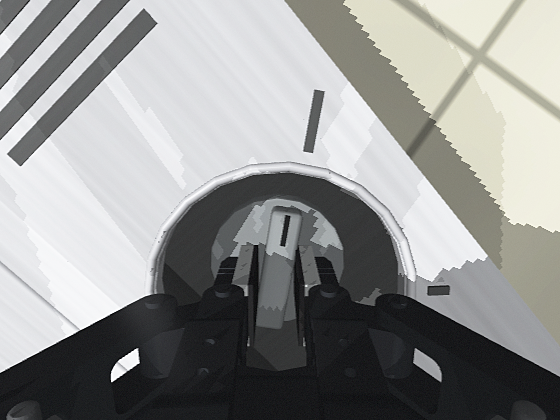

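The line at (286,230) points at the long tick at (315,120), so the end stop is reached and the knob was held over 3 s. Next I relieve the twist, lift straight out, retreat and check.

```bash
python3 - <<'E'
from h import *
f0=np.load("f0.npy");o=np.r_[f0[:6],np.zeros(5)]
base=.395+np.pi+.07
r.goto_joints(kinematics.inverse_kinematics([KX,KY,.0616],q(base+.03)));r.sleep(.3);show("rel",F(4)-o)
r.move_straight([KX,KY,.10],speed=.03);show("up",F(4)-o)
r.move_straight([KX,KY,.24],speed=.12)
s,c,T=look("w5")
im=ortho(c,T,.092,.513,-.004);t=vision.read_camera("top")
for n in("pan","jar","honey"): print(n,[(np.round(x["centre"],3),round(x["p"],2)) for x in boxes_of(t,n)[:2]])
cv2.imwrite("pics/fin.png",np.hstack([cv2.resize(im,(400,400)),cv2.resize(t["color"][80:280,150:350],(400,400))])[:,:,::-1]);print(monitor.state()["clock"])
E
```

```text
rel F [-0.67  3.47  7.06] M [ 1.049  0.385 -0.016] tcp [ 5.137e-01 -4.000e-04  6.270e-02] gap 0.0145 4.21
up F [0.14 0.35 0.13] M [0.    0.021 0.008] tcp [ 0.5126 -0.0012  0.0998] gap 0.0146 0.0
pan [(array([ 0.733, -0.074,  0.119]), 0.97), (array([ 0.599, -0.446,  0.13 ]), 0.42)]
jar [(array([0.648, 0.176, 0.091]), 0.37)]
honey [(array([ 0.545, -0.218,  0.098]), 0.65)]
27.6917
```

View pics/fin.png

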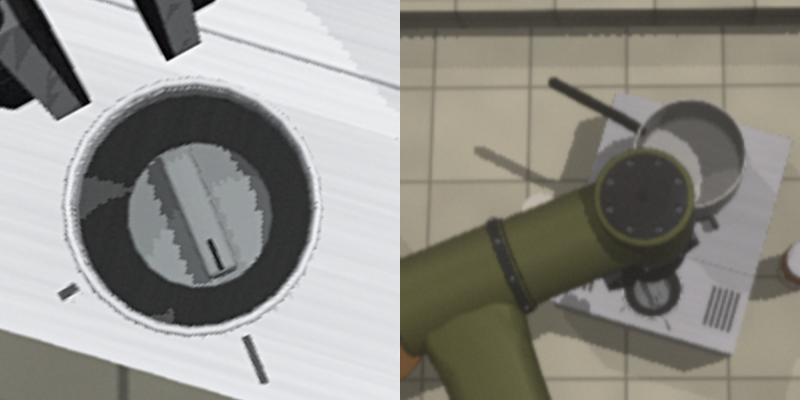

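The knob line points at the long tick, the skirt is back up, and the pan is still at about (295,158) in the top view.

```bash
python3 -c "
from workcell import r
print(r.close_job())"
```

```text
the job is handed in; nothing more can be done
None
```

The job is handed in (the hand-in returned no verdict): I pressed the knob about 4.5 mm into its spring, turned it to the full stop, held it there over three seconds and let it spring back up at full; the arm met no unexpected force, and the pan showed no movement in the final, partly blocked top view.

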